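# Fetch the medicine from the click-dial lock box

## Robot

A 6-joint arm with a two-finger parallel gripper is mounted at the origin on the work surface; the furniture and walls round the work are solid. World frame = base frame: x ahead of the robot, y to its left, z up, the work surface at z = 0. Lengths are in m, angles in rad, forces in N, time in s.
With the tool pointing down it reaches from about 0.275 to 0.875 m from the base axis. Payload 12.5 kg.
Tool frame: the origin (TCP) lies midway between the tips of the shut fingers; the grasp point (between the pads) lies 19 mm behind it; z points along the fingers, y is the line along which they close (so a half turn about z gives the same grasp; the last joint's range is limited). The gripper opens to 85 mm and grips with 20 to 120 N. Pads are 22 mm wide; open, the fingers measure 114 mm over their backs; the gripper's body (76 mm by 85 mm) begins 54 mm behind the grasp point. The pads swing forward as they close: fully open they stand 13 mm farther back than shut.
Start: joints at [1.244, 0.351, 1.652, -0, 1.139, -0.085], TCP at [0.132, 0.534, 0.231] pointing down, gripper open.
Joint ranges: [-2.75, 2.75], [-0.79, 2.1], [0.01, 2.65], [-1.57, 4.71], [0.07, 3.14], [-2.87, 2.87]. Speed limits (rad/s): [2.22, 2.22, 2.79, 3.14, 3.14, 3.14].

## Interface

Orientations are given as a unit quaternion [w, x, y, z].
In Python, from rig import robot, grab_frame, finish_job gives the robot as it stands.
- The arm moves only by the tool send_rows, never from a script. Its argument "deltas" is a list of rows, each a list of 7 numbers: the shift along the tool's x, y, z in cm, then the turn, a rotation vector about the tool's x, y, z in degrees, then the finger opening in cm, from 0 to 8.54. A call has 1 to 8 rows; each row shifts and turns the commanded pose from where the row before left it, along the tool's axes as they then stand; what a row does not reach is not made up. A row lasts 1/8 s, in which the tool goes at most 62.5 mm and 10.7 degrees, less where a joint would pass 70% of its speed; a pose out of reach is approached as far as the arm can. A call with a gripper value outside its range is refused whole. The fingers move at their own pace and stop on an object; "force" is the grip in N (left out, the last holds). Time passes only in rows, so rows that do not move let the fingers close. It gives the time, the measured TCP pose, the force, the opening and the grip force at its end, in the units of the state.
- robot.get_obs(): the state, without advancing time (a new reading comes with each control period).
- grab_frame(name): name is "scene" or "side" or "wrist"; returns a dict with "frame" (420x560x3 uint8, red, green, blue), "depth" (420x560 float32, m along the optical axis (not along the pixel's ray), 0 where there is no reading), "fx", "fy", "cx", "cy" (pixels), "R" (3x3) and "t" (3): a world point X has camera coordinates R X + t. Camera axes: x right, y down, z forward; pixel columns grow to the right and rows downward; lengths in m; the calibration is good to about 2 mm. A picture is of the moment at which its call begins.
- finish_job(): hands the job in; it is judged then, once.
The state is a dict: "clock": time; "joint_pos": joint angles; "joint_velocities": joint speeds; "effort": joint torques, N m; "tcp_pos": TCP position; "tool_rot": TCP orientation; "contact_force": force on the tool from outside, world axes, zero at the start; "ft_torque": the same for the moment, N m; "grip_width": opening from 0.0 (shut) to 1.0 (fully open); "grip_force": force on a finger pad.
Only numpy, scipy, OpenCV 4.12 (cv2) and the standard library are available. Lean on these libraries where they do the work, as an engineer would, in place of code of your own. Each camera call takes 0.05 s, during which the arm holds its last target. There are 200 camera calls.

## Task

A customer is paying: open the grey lock box, take the medicine carton out of its drawer and lay it flat, same way up, on the desk close beside the card terminal, leaving the drawer pulled well open for restocking. The box's dial is blind and works by feel: wound fully anticlockwise (seen from above) to its stop and then turned exactly five clicks clockwise, it frees the drawer; at any other click the drawer is bolted. Leave the terminal where it is.

Things in the scene. Friction and masses are not known exactly. Their poses are not given: they have to be found in the camera images.
- lock_box: Grey painted steel lock box, 160 x 184 x 78 mm (x, y, z), fixed to the desk. Origin: centre of its underside; z up; -x is the side with the drawer front, which faces the robot; y runs along the front. A tall, solid printer about 0.4 m wide stands on the desk just left of the box and beyond the terminal: keep the arm clear of it.
- dial_grip (a point): Fixed point on the dial's vertical axis, 97 mm above the desk, mid-height of its knob: a plain fluted dark steel cylinder, 38 mm in diameter, 83 to 111 mm above the desk, without any mark. Axis 15 mm towards the front and 52 mm towards box -y from the box's centre. Box deck at 78 mm; a collar of 28 mm radius round the knob's foot reaches 82 mm. The knob does not lift.
- dial_top (a point): Centre of the knob's top, 111 mm above the desk (fixed). How it turns: hard stop at the anticlockwise end, then nine clicks of 24 degrees clockwise to a second hard stop. A sprung detent (about 0.17 N m to ride over) pulls it into the nearest click when let go. At the start it stands at the first, second, third or fourth click, unknown which. Fifth click: drawer free.
- drawer (a joint): How far the drawer is out, m: 0 shut, 0.115 fully out. It slides straight along box -x, with about 1 N of friction. Bolted it gives only about 2 mm. Pulling harder does not force it.
- handle (a point): Middle of the drawer's bar handle, moves with the drawer: round bar 10 mm thick, 90 mm long along box y, 35 mm in front of the drawer's front plate (30 mm clear gap behind the bar), 56 mm above the desk; the drawer front's top edge is at 76 mm. On the box: x -117 mm, y 0 when shut.
- tray_floor (a point): Middle of the drawer's tray floor, 30 mm above the desk, moves with the drawer; axes as the box's. Tray inside: 106 mm along x, 162 mm along y, walls up to 44 mm, front plate to 76 mm above the desk. A lock tongue (bar 12 mm wide, 47 to 50 mm above the desk, with a 5 mm post up to 61 mm) reaches from the front plate 42 mm back over the tray at y -52 mm.
- carton: White medicine carton, 45 x 70 x 20 mm (x, y, z), 36 g, lying flat in the drawer's tray, its long side roughly along the drawer's travel. Origin: centre of its underside; grasp across its 45 mm (x).
- terminal: Black card terminal with keys and a paper slip, 169 x 80 mm, 54 mm high (slip 80 mm), loose, on the left of the desk. Origin: centre of its underside, x along its length, keys towards -x.

How it is judged:
By the outcome, as a careful person would: the job done as asked, in the order asked, and still so for the second after the job is handed in, with the robot touching nothing.
It also fails if it takes over 72 s, if anything falls off the work surface, if the arm or the gripper's body presses on something with over 40 N, if the wrist force passes 120 N, or if a joint passes its speed limit or range.

## Working session

There is one attempt and no reset: what is moved stays moved. The work goes in short steps, Python scripts to look and compute and a tool call to move; the robot and the scene stay as the last step left them, time stands still between calls to the robot, and variables do not carry over. Pictures are saved under pics/ and viewed, at most 10 in all, crops included, and the job is handed in when it is done.

Besides the shell and the picture viewer there is one more tool, called after "Emit:" by a JSON object that holds its "op" and its "data", one argument or row to a line. send_rows: Moves the arm, as the interface text tells. Its arguments: {"type":"object","properties":{"deltas":{"type":"array","items":{"type":"array","items":{"type":"number"}}},"force":{"type":"number"}},"required":["deltas"]}

```bash
mkdir -p pics; ls
cat > h.py <<'E'
import numpy as np, cv2
from rig import robot, grab_frame, finish_job
from scipy.spatial.transform import Rotation as Ro
def snap(n,f):
    d=grab_frame(n); cv2.imwrite(f'pics/{f}.png',d['frame'][:,:,::-1]); np.savez(f'pics/{f}.npz',**d); return d
def pts(d):
    z=d['depth']; v,u=np.indices(z.shape)
    c=np.stack([(u-d['cx'])/d['fx']*z,(v-d['cy'])/d['fy']*z,z],-1)
    return (c-d['t'])@d['R']   # R^T (c-t)
def tool(): 
    o=robot.get_obs(); q=o['tool_rot']; return np.array(o['tcp_pos']),Ro.from_quat([q[1],q[2],q[3],q[0]]),o
E
python3 - <<'E'
from h import *
a=snap('scene','s0'); b=snap('side','d0')
cv2.imwrite('pics/both0.png',cv2.resize(np.hstack([a['frame'],b['frame']])[:,:,::-1],(800,300)))
p,R,o=tool(); print(p,R.as_matrix().round(3),o)
for d in(a,b): print(-d['R'].T@d['t'],d['R'][2])
E
```

```text
pics
[0.13155955 0.53372995 0.23081328] [[-0.971  0.239 -0.   ]
 [ 0.239  0.971 -0.001]
 [ 0.    -0.001 -1.   ]] {'clock': 0.1, 'joint_pos': array([ 1.24441758e+00,  3.51192951e-01,  1.65234216e+00,  3.06948007e-05,
        1.13912186e+00, -8.45931028e-02]), 'joint_velocities': array([-0.00051352, -0.0014974 , -0.00152777, -0.00274642,  0.00092583,
       -0.00058319]), 'effort': array([ 3.22244205e-04, -5.06827891e+01, -2.91871262e+01, -4.34780839e-05,
        2.60139263e-03, -3.15607807e-08]), 'tcp_pos': array([0.13155955, 0.53372995, 0.23081328]), 'tool_rot': array([-1.22225994e-04,  1.20604925e-01,  9.92700443e-01, -5.18118961e-04]), 'contact_force': array([-0.4759587 ,  0.11682562,  0.39586013]), 'ft_torque': array([ 0.03607492, -0.00820208, -0.01250552]), 'grip_force': 0.0, 'grip_width': 0.9958210001779125}
[-0.19905165 -0.67004937  0.77638866] [ 0.58182831  0.60416824 -0.54447825]
[ 0.04147865 -1.09018106  0.76571876] [ 0.32757173  0.81747829 -0.47373623]
```

View pics/s0.png

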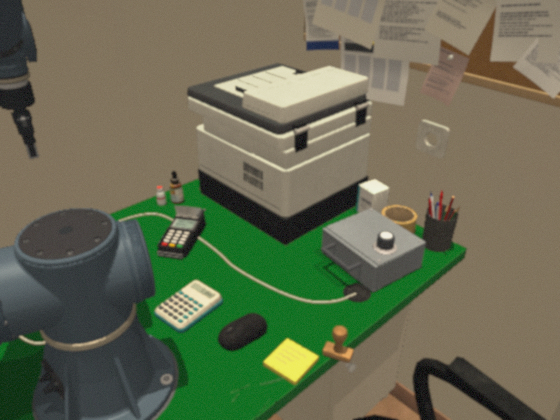

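View pics/d0.png

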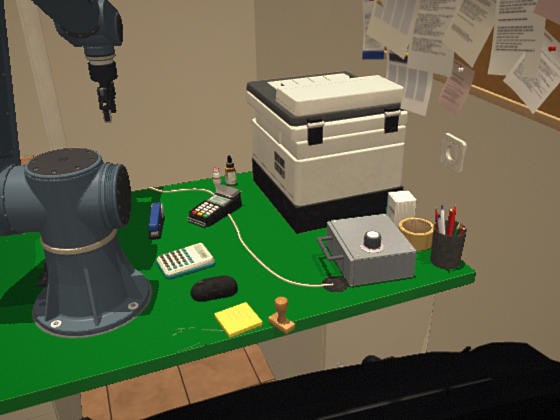

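The scene view shows the lock box at about (372,248), its knob at (385,240) and the terminal at (182,232). The side view shows the box at (370,250), the knob at (372,240) and the terminal at (214,206). Next I'll fit their poses.

Run:
```python
from h import *
def load(f): return dict(np.load(f'pics/{f}.npz'))
for f,bx,tm in(('s0',(310,200,435,295),(150,195,215,265)),('d0',(310,205,425,290),(180,180,250,230))):
    d=load(f); P=pts(d)
    c=P[bx[1]:bx[3],bx[0]:bx[2]].reshape(-1,3)
    top=c[(abs(c[:,2]-.078)<.004)]
    r=cv2.minAreaRect((top[:,:2]*1000).astype(np.float32)); print(f,'box',len(top),r, cv2.boxPoints(r).round())
    k=c[(abs(c[:,2]-.111)<.003)]; print('knob',len(k),k.mean(0) if len(k) else 0)
    # center-filter
    k=c[(c[:,2]>.088)&(c[:,2]<.118)]
    r=cv2.minAreaRect((k[:,:2]*1000).astype(np.float32)); print('knob2',len(k),r)
    h=c[(abs(c[:,2]-.056)<.01)]; print('z50-60', len(h), h[:,:2].min(0),h[:,:2].max(0))
    c=P[tm[1]:tm[3],tm[0]:tm[2]].reshape(-1,3); t=c[(c[:,2]>.012)&(c[:,2]<.09)]
    r=cv2.minAreaRect((t[:,:2]*1000).astype(np.float32)); print('term',len(t),r,cv2.boxPoints(r).round())
    print('term high',t[t[:,2]>.055].mean(0))
    a=P.reshape(-1,3); a=a[(a[:,2]>.15)&(a[:,2]<.5)&(a[:,0]>.4)&(a[:,0]<1.2)&(a[:,1]>-.1)&(a[:,1]<.7)]
    print('printer',a.min(0),a.max(0)); r=cv2.minAreaRect((a[:,:2]*1000).astype(np.float32));print(cv2.boxPoints(r).round())
```

```text
s0 box 2851 ((729.11376953125, -72.20777893066406), (280.5133056640625, 321.8204650878906), 81.24771118164062) [[ 549. -186.]
 [ 867. -235.]
 [ 909.   42.]
 [ 591.   91.]]
knob 139 [ 0.63968345 -0.15652584  0.11154384]
knob2 422 ((728.745361328125, -55.46302795410156), (251.12890625, 242.72853088378906), 86.59192657470703)
z50-60 1555 [ 0.51926684 -0.20877143] [0.88380791 0.07665421]
term 1692 ((405.7476501464844, 321.6601867675781), (284.26898193359375, 162.8109893798828), 58.30574035644531) [[262. 243.]
 [400. 158.]
 [550. 400.]
 [411. 485.]]
term high [0.39326893 0.3069465  0.06650731]
printer [ 0.5168307  -0.09999719  0.15000029] [0.88948041 0.69999435 0.49999351]
[[ 515.  -98.]
 [ 886. -100.]
 [ 891.  700.]
 [ 519.  702.]]
d0 box 2407 ((636.4639282226562, -74.82485961914062), (267.40130615234375, 242.46913146972656), 67.89362335205078) [[ 474. -153.]
 [ 698. -244.]
 [ 799.    3.]
 [ 574.   95.]]
knob 110 [ 0.62079047 -0.1570366   0.11071839]
knob2 247 ((604.934814453125, -50.08940124511719), (41.04470443725586, 253.8456573486328), 8.817394256591797)
z50-60 1453 [ 0.51780968 -0.20990479] [0.87937113 0.08421451]
term 1200 ((386.29498291015625, 327.4770812988281), (280.7008361816406, 126.33275604248047), 57.55329895019531) [[258. 243.]
 [364. 175.]
 [515. 412.]
 [408. 480.]]
term high [0.39079197 0.30653016 0.0667306 ]
printer [ 0.51574797 -0.09998356  0.15000775] [0.88326651 0.69988765 0.49998463]
[[ 515.  -99.]
 [ 882. -100.]
 [ 883.  700.]
 [ 516.  700.]]
```

Run:
```python
from h import *
A=[];C=[]
for f in('s0','d0'):
    d=dict(np.load(f'pics/{f}.npz')); A.append(pts(d).reshape(-1,3)); C.append(d['frame'].reshape(-1,3))
A=np.vstack(A);C=np.vstack(C)
def fit(lo,hi,x0,x1,y0,y1,name):
    m=(A[:,2]>lo)&(A[:,2]<hi)&(A[:,0]>x0)&(A[:,0]<x1)&(A[:,1]>y0)&(A[:,1]<y1); a=A[m]
    s=.004; g=np.zeros((int((y1-y0)/s)+1,int((x1-x0)/s)+1),np.uint8); i=((a[:,1]-y0)/s).astype(int); j=((a[:,0]-x0)/s).astype(int); g[i,j]=255
    g=cv2.morphologyEx(g,cv2.MORPH_CLOSE,np.ones((3,3),np.uint8)); g=cv2.morphologyEx(g,cv2.MORPH_OPEN,np.ones((3,3),np.uint8))
    n,l,st,_=cv2.connectedComponentsWithStats(g); k=1+st[1:,4].argmax()
    b=a[l[i,j]==k]; r=cv2.minAreaRect((b[:,:2]*1000).astype(np.float32)); print(name,len(b),r,cv2.boxPoints(r).round(0).tolist(),b.mean(0)); return b
fit(.073,.083,.5,.8,-.3,.1,'deck')
fit(.107,.114,.55,.75,-.25,-.05,'knob')
fit(.045,.06,.45,.62,-.25,.05,'handle')
fit(.012,.06,.25,.5,.15,.5,'term')
fit(.058,.09,.25,.5,.15,.5,'slip')
fit(.15,.3,.4,1.,-.05,.7,'printer')
# orthophoto
s=.0013; im=np.zeros((600,560,3),np.uint8); m=(A[:,2]<.45)&(A[:,2]>-.02); o=np.where(m)[0]; o=o[A[o,2].argsort()]
r=((.95-A[o,0])/s).astype(int); c=((.5-A[o,1])/s).astype(int); k=(r>=0)&(r<600)&(c>=0)&(c<560)
im[r[k],c[k]]=C[o[k]][:,::-1]; im=cv2.dilate(im,np.ones((3,3))); cv2.imwrite('pics/ortho.png',im)
```

```text
deck 5276 ((646.0989379882812, -105.99166870117188), (189.61093139648438, 169.97686767578125), 81.14839172363281) [[548.0, -187.0], [715.0, -213.0], [745.0, -25.0], [577.0, 1.0]] [ 0.63957298 -0.11036936  0.07796019]
knob 254 ((622.0820922851562, -156.74940490722656), (38.38040542602539, 38.15299987792969), 2.3397514820098877) [[602.0, -138.0], [604.0, -177.0], [642.0, -175.0], [640.0, -137.0]] [ 0.6208243  -0.15730761  0.11091618]
handle 187 ((540.3790283203125, -134.40478515625), (28.936464309692383, 60.92544174194336), 51.82196807861328) [[507.0, -127.0], [555.0, -165.0], [573.0, -142.0], [525.0, -104.0]] [ 0.54103941 -0.13711596  0.05569893]
term 2513 ((360.4818420410156, 282.2021484375), (174.3653106689453, 84.86054229736328), 31.05709457397461) [[264.0, 274.0], [308.0, 201.0], [457.0, 291.0], [413.0, 364.0]] [0.35664466 0.2726045  0.03162954]
slip 186 ((389.44866943359375, 307.5376892089844), (14.984058380126953, 59.00574493408203), 27.74974822998047) [[369.0, 330.0], [397.0, 278.0], [410.0, 285.0], [382.0, 337.0]] [0.39064168 0.30652842 0.06877412]
printer 17581 ((599.935302734375, 186.120361328125), (251.11477661132812, 488.90399169921875), 41.17500686645508) [[344.0, 287.0], [666.0, -81.0], [855.0, 85.0], [534.0, 453.0]] [0.61925791 0.14026398 0.22714989]
```

View pics/ortho.png

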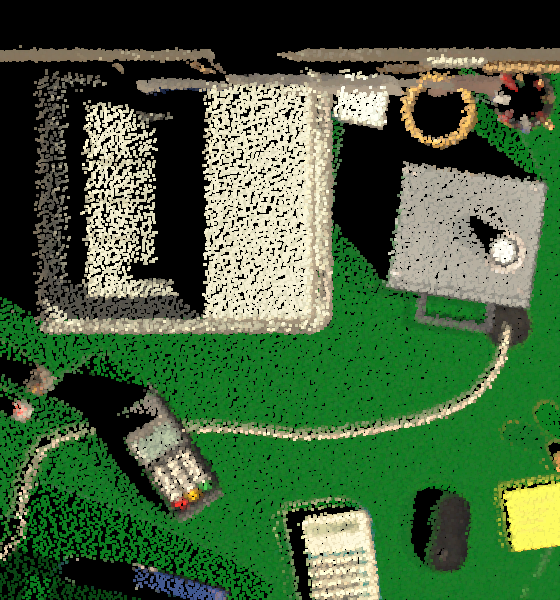

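The top-down reconstruction puts the box centre at about (0.646,-0.106) with a yaw of -8.8°. The knob is at (0.622,-0.157), which agrees with the predicted offset. The terminal centre is at about (0.36,0.282). The printer occupies roughly x>0.515 and y>0.07, so I'll sweep at a small radius.

```bash
cat >> h.py <<'E'
def plan(wps,open_=8.5,base=None,vmax=6.0,amax=10):
    """wps: list of (xyz m, tool-x yaw deg); base: commanded (pos,yaw). prints rows tool-down"""
    p,R,_=tool(); M=R.as_matrix(); y=np.degrees(np.arctan2(M[1,0],M[0,0]))
    if base: p,y=np.array(base[0]),base[1]
    rows=[]
    for q,yt in wps:
        q=np.array(q); n=int(max(1,np.ceil(np.linalg.norm(q-p)*100/vmax),np.ceil(abs(yt-y)/amax)))
        for i in range(n):
            d=(q-p)/(n-i)*100; a=(yt-y)/(n-i)
            c,s=np.cos(np.radians(y)),np.sin(np.radians(y))
            r=[round(c*d[0]+s*d[1],1),round(s*d[0]-c*d[1],1),round(-d[2],1),0,0,round(-a,1),open_]
            p=p+np.array([c*r[0]+s*r[1],s*r[0]-c*r[1],-r[2]])/100; y-=r[5]; rows.append(r)
    for i in range(0,len(rows),8): print(str(rows[i:i+8]).replace(' ',''))
    print('end',p.round(4),round(y,1))
E
python3 -c "
from h import *
plan([((.40,.02,.25),100),((.60,-.152,.25),50)])"
```

```text
[[np.float64(-3.8),np.float64(-4.3),np.float64(-0.2),0,0,np.float64(6.6),8.5],[np.float64(-4.3),np.float64(-3.9),np.float64(-0.2),0,0,np.float64(6.6),8.5],[np.float64(-4.7),np.float64(-3.4),np.float64(-0.2),0,0,np.float64(6.6),8.5],[np.float64(-5.1),np.float64(-2.8),np.float64(-0.2),0,0,np.float64(6.6),8.5],[np.float64(-5.4),np.float64(-2.2),np.float64(-0.2),0,0,np.float64(6.6),8.5],[np.float64(-5.6),np.float64(-1.5),np.float64(-0.2),0,0,np.float64(6.6),8.5],[np.float64(-5.7),np.float64(-0.9),np.float64(-0.2),0,0,np.float64(6.6),8.5],[np.float64(-5.8),np.float64(-0.2),np.float64(-0.2),0,0,np.float64(6.6),8.5]]
[[np.float64(-5.8),np.float64(0.4),np.float64(-0.2),0,0,np.float64(6.7),8.5],[np.float64(-5.7),np.float64(1.1),np.float64(-0.1),0,0,np.float64(6.6),8.5],[np.float64(-3.4),np.float64(2.8),np.float64(-0.0),0,0,np.float64(8.3),8.5],[np.float64(-3.0),np.float64(3.2),np.float64(-0.0),0,0,np.float64(8.3),8.5],[np.float64(-2.5),np.float64(3.6),np.float64(-0.0),0,0,np.float64(8.4),8.5],[np.float64(-1.9),np.float64(4.0),np.float64(-0.0),0,0,np.float64(8.3),8.5],[np.float64(-1.3),np.float64(4.2),np.float64(-0.0),0,0,np.float64(8.4),8.5],[np.float64(-0.6),np.float64(4.3),np.float64(-0.0),0,0,np.float64(8.3),8.5]]
end [ 0.5999 -0.1517  0.2498] 50.0
```

Emit:
{"op": "send_rows", "data": {
  "deltas": [
    [-3.8, -4.3, -0.2, 0, 0, 6.6, 8.5],
    [-4.3, -3.9, -0.2, 0, 0, 6.6, 8.5],
    [-4.7, -3.4, -0.2, 0, 0, 6.6, 8.5],
    [-5.1, -2.8, -0.2, 0, 0, 6.6, 8.5],
    [-5.4, -2.2, -0.2, 0, 0, 6.6, 8.5],
    [-5.6, -1.5, -0.2, 0, 0, 6.6, 8.5],
    [-5.7, -0.9, -0.2, 0, 0, 6.6, 8.5],
    [-5.8, -0.2, -0.2, 0, 0, 6.6, 8.5]
  ]
}}

```text
clock: 1.1
tcp_pos: [0.347, 0.1214, 0.2474]
tool_rot: [0.0, 0.551, 0.835, 0.0]
contact_force: [1.0, 1.4, -0.5]
grip_width: 0.993
grip_force: 0.0
```

Emit:
{"op": "send_rows", "data": {
  "deltas": [
    [-5.8, 0.4, -0.2, 0, 0, 6.7, 8.5],
    [-5.7, 1.1, -0.1, 0, 0, 6.6, 8.5],
    [-3.4, 2.8, 0, 0, 0, 8.3, 8.5],
    [-3.0, 3.2, 0, 0, 0, 8.3, 8.5],
    [-2.5, 3.6, 0, 0, 0, 8.4, 8.5],
    [-1.9, 4.0, 0, 0, 0, 8.3, 8.5],
    [-1.3, 4.2, 0, 0, 0, 8.4, 8.5],
    [-0.6, 4.3, 0, 0, 0, 8.3, 8.5]
  ]
}}

```text
clock: 2.1
tcp_pos: [0.6009, -0.1524, 0.2498]
tool_rot: [-0.0, 0.907, 0.421, -0.0]
contact_force: [0.5, -0.4, 0.3]
grip_width: 0.995
grip_force: 0.0
```

```bash
sed -i 's/round(\([^,]*\),1)\([],]\)/float(round(\1,1))\2/g' h.py
python3 - <<'E'
from h import *
p,R,o=tool(); print(p,R.as_euler('xyz',degrees=True),o['joint_pos'])
d=snap('wrist','w1'); P=pts(d).reshape(-1,3)
k=P[(abs(P[:,2]-.111)<.003)&(abs(P[:,0]-.622)<.04)&(abs(P[:,1]+.157)<.04)]; print(len(k))
if len(k): print(cv2.minEnclosingCircle((k[:,:2]*1000).astype(np.float32)),k.mean(0))
k=P[(abs(P[:,2]-.078)<.004)&(abs(P[:,0]-.64)<.13)&(abs(P[:,1]+.1)<.13)]; print(cv2.minAreaRect((k[:,:2]*1000).astype(np.float32)))
E
```

```text
[ 0.6008603  -0.15243102  0.24984869] [-1.79960820e+02  1.28500892e-02  4.97596285e+01] [-3.23549097e-01  4.62087352e-01  1.43814864e+00  4.70017678e-05
  1.24207494e+00  3.78762764e-01]
1671
((625.3645629882812, -154.9300537109375), 18.763269424438477) [ 0.62565798 -0.15443536  0.11139494]
((647.0147705078125, -105.90827178955078), (184.32131958007812, 162.1071014404297), 81.42667388916016)
```

View pics/w1.png

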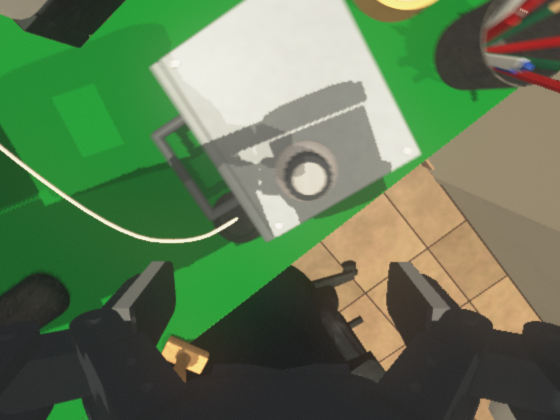

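The wrist view shows the knob top at (310,177). That gives (0.625,-0.155), which agrees with the box fit (0.647,-0.106, yaw -8.6°). I'll go down onto the knob now.

```bash
python3 -c "
from h import *
plan([((.625,-.155,.16),50),((.625,-.155,.089),50)],open_=7.0,vmax=4)"
```

```text
[[0.5,0.5,3.0,0,0,-0.2,7.0],[0.5,0.6,3.0,0,0,-0.3,7.0],[0.4,0.5,2.9,0,0,-0.2,7.0],[0.0,0.0,3.6,0,0,-0.0,7.0],[0.0,0.0,3.5,0,0,-0.0,7.0]]
end [ 0.6247 -0.155   0.0893] 50.0
```

Emit:
{"op": "send_rows", "data": {
  "deltas": [
    [0.5, 0.5, 3.0, 0, 0, 0, 7.0],
    [0.5, 0.6, 3.0, 0, 0, 0, 7.0],
    [0.4, 0.5, 2.9, 0, 0, 0, 7.0],
    [0, 0, 3.6, 0, 0, 0, 7.0],
    [0, 0, 3.5, 0, 0, 0, 7.0],
    [0, 0, 0, 0, 0, 0, 7.0]
  ],
  "force": 40
}}

```text
clock: 2.9
tcp_pos: [0.6196, -0.1504, 0.0877]
tool_rot: [-0.002, 0.906, 0.423, -0.002]
contact_force: [0.3, 0.5, 0.1]
grip_width: 0.816
grip_force: 0.0
```

Emit:
{"op": "send_rows", "data": {
  "deltas": [
    [0, 0, 0, 0, 0, 0, 3.0],
    [0, 0, 0, 0, 0, 0, 3.0],
    [0, 0, 0, 0, 0, 0, 3.0],
    [0, 0, 0, 0, 0, 0, 3.0]
  ],
  "force": 40
}}

```text
clock: 3.4
tcp_pos: [0.6258, -0.1541, 0.0938]
tool_rot: [0.005, 0.906, 0.423, 0.004]
contact_force: [17.0, -14.6, -3.6]
grip_width: 0.424
grip_force: 42.1
```

```bash
cat > st.py <<'E'
from h import *
p,R,o=tool(); print(p.round(4),'yaw',R.as_euler('xyz',degrees=True)[2].round(2),'F',o['contact_force'].round(1),'T',o['ft_torque'].round(3),'g',o['grip_width'].round(3),o['grip_force'],'j6',o['joint_pos'][5].round(3),o['clock'])
E
python3 st.py
```

```text
Traceback (most recent call last):
  File "st.py", line 2, in <module>
    p,R,o=tool(); print(p.round(4),'yaw',R.as_euler('xyz',degrees=True)[2].round(2),'F',o['contact_force'].round(1),'T',o['ft_torque'].round(3),'g',o['grip_width'].round(3),o['grip_force'],'j6',o['joint_pos'][5].round(3),o['clock'])
                                                                                                                                                    ^^^^^^^^^^^^^^^^^^^^^
AttributeError: 'float' object has no attribute 'round'
```

Emit:
{"op": "send_rows", "data": {
  "deltas": [
    [0, 0.4, 0, 0, 0, 0, 3.0],
    [0, 0, 0, 0, 0, 0, 3.0]
  ]
}}

```text
clock: 3.65
tcp_pos: [0.6262, -0.1544, 0.0937]
tool_rot: [0.002, 0.906, 0.423, 0.002]
contact_force: [-0.7, -0.9, 10.3]
grip_width: 0.425
grip_force: 43.3
```

```bash
sed -i "s/o\['grip_width'\].round(3)/round(float(o['grip_width']),3)/" st.py; python3 st.py
```

```text
[ 0.6262 -0.1544  0.0937] yaw 50.03 F [-0.7 -0.9 10.3] T [-0.157  0.149 -0.085] g 0.425 43.257524371147156 j6 0.384 3.65
```

Emit:
{"op": "send_rows", "data": {
  "deltas": [
    [0, 0, -0.2, 0, 0, 0, 3.0],
    [0, 0, 0, 0, 0, -6, 3.0],
    [0, 0, 0, 0, 0, -6, 3.0],
    [0, 0, 0, 0, 0, 0, 3.0]
  ]
}}

```text
clock: 4.15
tcp_pos: [0.6259, -0.1543, 0.0939]
tool_rot: [0.002, 0.857, 0.516, 0.001]
contact_force: [6.9, -3.7, -3.8]
grip_width: 0.428
grip_force: 42.6
```

```bash
python3 st.py
```

```text
[ 0.6259 -0.1543  0.0939] yaw 62.13 F [ 6.9 -3.7 -3.8] T [-0.535 -1.005  0.044] g 0.428 42.58246600627899 j6 0.173 4.15
```

Emit:
{"op": "send_rows", "data": {
  "deltas": [
    [0, 0, 0, 0, 0, -6, 3.0],
    [0, 0, 0, 0, 0, -6, 3.0],
    [0, 0, 0, 0, 0, 0, 3.0]
  ]
}}

```text
clock: 4.53
tcp_pos: [0.6258, -0.1542, 0.0938]
tool_rot: [0.002, 0.798, 0.602, 0.001]
contact_force: [6.4, -3.5, -4.4]
grip_width: 0.426
grip_force: 42.6
```

```bash
python3 st.py
```

```text
[ 0.6258 -0.1542  0.0938] yaw 74.06 F [ 6.4 -3.5 -4.4] T [-0.469 -0.828 -0.501] g 0.426 42.63246417045593 j6 -0.036 4.525
```

Emit:
{"op": "send_rows", "data": {
  "deltas": [
    [0, 0, 0, 0, 0, -6, 3.0],
    [0, 0, 0, 0, 0, 0, 3.0]
  ]
}}

```text
clock: 4.78
tcp_pos: [0.6256, -0.1547, 0.094]
tool_rot: [0.002, 0.765, 0.644, 0.001]
contact_force: [4.1, -7.0, -3.2]
grip_width: 0.424
grip_force: 42.5
```

```bash
python3 st.py
```

```text
[ 0.6256 -0.1547  0.094 ] yaw 80.12 F [ 4.1 -7.  -3.2] T [-0.923 -0.616  0.025] g 0.424 42.51764416694641 j6 -0.141 4.775
```

Emit:
{"op": "send_rows", "data": {
  "deltas": [
    [0, 0, 0, 0, 0, -6, 3.0],
    [0, 0, 0, 0, 0, 0, 3.0]
  ]
}}

```text
clock: 5.03
tcp_pos: [0.6257, -0.1539, 0.094]
tool_rot: [0.002, 0.731, 0.682, 0.001]
contact_force: [4.5, -0.4, 2.1]
grip_width: 0.428
grip_force: 42.7
```

```bash
python3 st.py
```

```text
[ 0.6257 -0.1539  0.094 ] yaw 86.05 F [ 4.5 -0.4  2.1] T [-0.096 -0.926  0.05 ] g 0.428 42.710174918174744 j6 -0.245 5.025
```

Emit:
{"op": "send_rows", "data": {
  "deltas": [
    [0, 0, 0, 0, 0, -6, 3.0],
    [0, 0, 0, 0, 0, 0, 3.0]
  ]
}}

```text
clock: 5.28
tcp_pos: [0.6256, -0.1533, 0.0939]
tool_rot: [0.001, 0.695, 0.719, 0.001]
contact_force: [5.1, 1.3, 4.0]
grip_width: 0.423
grip_force: 43.2
```

```bash
python3 st.py
```

```text
[ 0.6256 -0.1533  0.0939] yaw 92.0 F [5.1 1.3 4. ] T [ 0.425 -0.725  0.081] g 0.423 43.15305054187775 j6 -0.348 5.275
```

Emit:
{"op": "send_rows", "data": {
  "deltas": [
    [0, 0, 0, 0, 0, -6, 3.0],
    [0, 0, 0, 0, 0, 0, 3.0]
  ]
}}

```text
clock: 5.52
tcp_pos: [0.6255, -0.1538, 0.0938]
tool_rot: [0.002, 0.657, 0.754, 0.001]
contact_force: [4.4, -0.0, 6.4]
grip_width: 0.428
grip_force: 43.5
```

```bash
python3 st.py
```

```text
[ 0.6255 -0.1538  0.0938] yaw 97.91 F [ 4.4 -0.   6.4] T [ 0.018 -0.712 -0.052] g 0.428 43.45084726810455 j6 -0.451 5.525
```

Emit:
{"op": "send_rows", "data": {
  "deltas": [
    [0, 0, 0, 0, 0, -6, 3.0],
    [0, 0, 0, 0, 0, 0, 3.0]
  ]
}}

```text
clock: 5.78
tcp_pos: [0.6253, -0.1537, 0.0936]
tool_rot: [0.001, 0.616, 0.787, 0.001]
contact_force: [3.1, -0.1, 6.8]
grip_width: 0.425
grip_force: 43.7
```

```bash
python3 st.py
```

```text
[ 0.6253 -0.1537  0.0936] yaw 103.9 F [ 3.1 -0.1  6.8] T [ 0.046 -0.689  0.058] g 0.425 43.74087631702423 j6 -0.556 5.775
```

Emit:
{"op": "send_rows", "data": {
  "deltas": [
    [0, 0, 0, 0, 0, -6, 3.0],
    [0, 0, 0, 0, 0, 0, 3.0]
  ]
}}

```text
clock: 6.02
tcp_pos: [0.6252, -0.1536, 0.0934]
tool_rot: [0.001, 0.574, 0.819, 0.0]
contact_force: [3.8, -0.5, 5.2]
grip_width: 0.424
grip_force: 43.9
```

```bash
python3 st.py
```

```text
[ 0.6252 -0.1536  0.0934] yaw 109.88 F [ 3.8 -0.5  5.2] T [ 0.072 -0.672  0.107] g 0.424 43.948835134506226 j6 -0.66 6.025
```

Emit:
{"op": "send_rows", "data": {
  "deltas": [
    [0, 0, 0, 0, 0, -6, 3.0],
    [0, 0, 0, 0, 0, 0, 3.0]
  ]
}}

```text
clock: 6.28
tcp_pos: [0.6247, -0.1532, 0.0932]
tool_rot: [0.0, 0.531, 0.847, 0.0]
contact_force: [2.9, 3.1, 6.5]
grip_width: 0.426
grip_force: 44.5
```

```bash
python3 st.py
```

```text
[ 0.6247 -0.1532  0.0932] yaw 115.85 F [2.9 3.1 6.5] T [ 0.411 -0.424 -0.035] g 0.426 44.45389688014984 j6 -0.765 6.275
```

Emit:
{"op": "send_rows", "data": {
  "deltas": [
    [0, 0, 0, 0, 0, -6, 3.0],
    [0, 0, 0, 0, 0, 0, 3.0]
  ]
}}

```text
clock: 6.52
tcp_pos: [0.6246, -0.1533, 0.0931]
tool_rot: [0.0, 0.486, 0.874, 0.0]
contact_force: [2.1, 1.4, 6.7]
grip_width: 0.428
grip_force: 44.8
```

```bash
python3 st.py
```

```text
[ 0.6246 -0.1533  0.0931] yaw 121.87 F [2.1 1.4 6.7] T [ 0.346 -0.297  0.056] g 0.428 44.82617139816284 j6 -0.87 6.525
```

Emit:
{"op": "send_rows", "data": {
  "deltas": [
    [0, 0, 0, 0, 0, -6, 3.0],
    [0, 0, 0, 0, 0, 0, 3.0]
  ]
}}

```text
clock: 6.78
tcp_pos: [0.6241, -0.1531, 0.093]
tool_rot: [-0.0, 0.44, 0.898, 0.0]
contact_force: [0.3, 3.6, 6.7]
grip_width: 0.424
grip_force: 45.0
```

```bash
python3 st.py
```

```text
[ 0.6241 -0.1531  0.093 ] yaw 127.82 F [0.3 3.6 6.7] T [ 0.488  0.149 -0.373] g 0.424 45.0386506319046 j6 -0.974 6.775
```

Emit:
{"op": "send_rows", "data": {
  "deltas": [
    [0, 0, 0, 0, 0, -6, 3.0],
    [0, 0, 0, 0, 0, 0, 3.0]
  ]
}}

```text
clock: 7.02
tcp_pos: [0.624, -0.1532, 0.0928]
tool_rot: [-0.0, 0.392, 0.92, 0.0]
contact_force: [-1.4, 2.5, 6.9]
grip_width: 0.428
grip_force: 45.2
```

```bash
python3 st.py
```

```text
[ 0.624  -0.1532  0.0928] yaw 133.87 F [-1.4  2.5  6.9] T [0.303 0.151 0.035] g 0.428 45.22753894329071 j6 -1.079 7.025
```

Emit:
{"op": "send_rows", "data": {
  "deltas": [
    [0, 0, 0, 0, 0, -6, 3.0],
    [0, 0, 0, 0, 0, 0, 3.0]
  ]
}}

```text
clock: 7.28
tcp_pos: [0.6239, -0.1534, 0.0927]
tool_rot: [-0.001, 0.343, 0.939, -0.0]
contact_force: [-1.6, 0.3, 6.3]
grip_width: 0.429
grip_force: 45.5
```

```bash
python3 st.py
```

```text
[ 0.6239 -0.1534  0.0927] yaw 139.86 F [-1.6  0.3  6.3] T [0.096 0.28  0.062] g 0.429 45.54378390312195 j6 -1.184 7.275
```

Emit:
{"op": "send_rows", "data": {
  "deltas": [
    [0, 0, 0, 0, 0, -6, 3.0],
    [0, 0, 0, 0, 0, -6, 3.0],
    [0, 0, 0, 0, 0, 0, 3.0]
  ],
  "force": 60
}}

```text
clock: 7.65
tcp_pos: [0.6223, -0.1532, 0.0923]
tool_rot: [-0.003, 0.243, 0.97, -0.0]
contact_force: [-9.9, 1.8, 10.4]
grip_width: 0.417
grip_force: 61.4
```

```bash
python3 st.py
```

```text
[ 0.6223 -0.1532  0.0923] yaw 151.84 F [-9.9  1.8 10.4] T [ 0.033  1.673 -0.163] g 0.417 61.41507625579834 j6 -1.393 7.65
```

Emit:
{"op": "send_rows", "data": {
  "deltas": [
    [0, 0, 0, 0, 0, -4, 3.0],
    [0, 0, 0, 0, 0, 0, 3.0]
  ],
  "force": 80
}}

```text
clock: 7.9
tcp_pos: [0.6237, -0.1539, 0.0924]
tool_rot: [-0.001, 0.209, 0.978, -0.0]
contact_force: [-3.0, -4.5, 5.2]
grip_width: 0.41
grip_force: 82.0
```

```bash
python3 st.py
```

```text
[ 0.6237 -0.1539  0.0924] yaw 155.83 F [-3.  -4.5  5.2] T [-0.492  0.534  0.081] g 0.41 81.98991537094116 j6 -1.462 7.9
```

Emit:
{"op": "send_rows", "data": {
  "deltas": [
    [0, 0, 0, 0, 0, -4, 3.0],
    [0, 0, 0, 0, 0, 0, 3.0]
  ]
}}

```text
clock: 8.15
tcp_pos: [0.625, -0.1546, 0.0925]
tool_rot: [0.001, 0.175, 0.985, -0.001]
contact_force: [4.0, -6.5, -0.0]
grip_width: 0.416
grip_force: 81.8
```

```bash
python3 st.py
```

```text
[ 0.625  -0.1546  0.0925] yaw 159.86 F [ 4.  -6.5 -0. ] T [-1.257 -0.587  0.113] g 0.416 81.77525639533997 j6 -1.533 8.15
```

Emit:
{"op": "send_rows", "data": {
  "deltas": [
    [0, 0, 0, 0, 0, -4, 3.0],
    [0, 0, 0, 0, 0, 0, 3.0]
  ]
}}

```text
clock: 8.4
tcp_pos: [0.6237, -0.1542, 0.0925]
tool_rot: [-0.001, 0.14, 0.99, -0.001]
contact_force: [-4.8, -5.7, 6.8]
grip_width: 0.416
grip_force: 82.2
```

```bash
python3 st.py
```

```text
[ 0.6237 -0.1542  0.0925] yaw 163.86 F [-4.8 -5.7  6.8] T [-0.839  0.717  0.113] g 0.416 82.21100807189941 j6 -1.602 8.4
```

Emit:
{"op": "send_rows", "data": {
  "deltas": [
    [0, 0, 0, 0, 0, -3, 3.0]
  ]
}}

```text
clock: 8.52
tcp_pos: [0.6237, -0.1544, 0.0925]
tool_rot: [-0.001, 0.115, 0.993, -0.001]
contact_force: [-4.4, -6.7, 6.9]
grip_width: 0.411
grip_force: 82.2
```

```bash
python3 st.py
```

```text
[ 0.6237 -0.1544  0.0925] yaw 166.84 F [-4.4 -6.7  6.9] T [-1.171  0.75  -0.845] g 0.411 82.2285783290863 j6 -1.655 8.525
```

Emit:
{"op": "send_rows", "data": {
  "deltas": [
    [0, 0, 0, 0, 0, -3, 3.0]
  ]
}}

```text
clock: 8.65
tcp_pos: [0.6249, -0.1546, 0.0926]
tool_rot: [0.001, 0.088, 0.996, -0.001]
contact_force: [2.3, -7.9, 1.9]
grip_width: 0.41
grip_force: 81.8
```

```bash
python3 st.py
```

```text
[ 0.6249 -0.1546  0.0926] yaw 169.87 F [ 2.3 -7.9  1.9] T [-1.288 -0.476 -0.018] g 0.41 81.81458115577698 j6 -1.708 8.65
```

Emit:
{"op": "send_rows", "data": {
  "deltas": [
    [0, 0, 0, 0, 0, -3, 3.0]
  ]
}}

```text
clock: 8.78
tcp_pos: [0.6239, -0.1545, 0.0924]
tool_rot: [-0.0, 0.062, 0.998, -0.001]
contact_force: [-6.8, -7.3, 11.2]
grip_width: 0.417
grip_force: 82.8
```

```bash
python3 st.py
```

```text
[ 0.6239 -0.1545  0.0924] yaw 172.84 F [-6.8 -7.3 11.2] T [-1.249  0.838  0.048] g 0.417 82.83301591873169 j6 -1.76 8.775
```

Emit:
{"op": "send_rows", "data": {
  "deltas": [
    [0, 0, 0, 0, 0, -3, 3.0]
  ]
}}

```text
clock: 8.9
tcp_pos: [0.6237, -0.1547, 0.0925]
tool_rot: [-0.001, 0.037, 0.999, -0.001]
contact_force: [-9.1, -9.2, 6.0]
grip_width: 0.412
grip_force: 82.1
```

```bash
python3 st.py
```

```text
[ 0.6237 -0.1547  0.0925] yaw 175.81 F [-9.1 -9.2  6. ] T [-1.346  2.223 -0.953] g 0.412 82.14201807975769 j6 -1.812 8.9
```

Emit:
{"op": "send_rows", "data": {
  "deltas": [
    [0, 0, 0, 0, 0, -3, 3.0]
  ]
}}

```text
clock: 9.02
tcp_pos: [0.6227, -0.1547, 0.0924]
tool_rot: [-0.002, 0.01, 1.0, -0.001]
contact_force: [-11.0, -9.3, 9.2]
grip_width: 0.415
grip_force: 82.7
```

```bash
python3 st.py
```

```text
[ 0.6227 -0.1547  0.0924] yaw 178.86 F [-11.   -9.3   9.2] T [-1.737  1.728 -1.144] g 0.415 82.68065571784973 j6 -1.864 9.025
```

Emit:
{"op": "send_rows", "data": {
  "deltas": [
    [0, 0, 0, 0, 0, 0, 5.5],
    [0, 0, 0, 0, 0, 0, 5.5],
    [0, 0, 0, 0, 0, 0, 5.5]
  ]
}}

```text
clock: 9.4
tcp_pos: [0.6243, -0.1532, 0.0921]
tool_rot: [-0.0, 0.009, 1.0, 0.0]
contact_force: [0.2, -0.7, -0.2]
grip_width: 0.647
grip_force: 0.0
```

```bash
python3 st.py
```

```text
[ 0.6243 -0.1532  0.0921] yaw 178.98 F [ 0.2 -0.7 -0.2] T [0.009 0.008 0.009] g 0.647 0.0 j6 -1.866 9.4
```

Emit:
{"op": "send_rows", "data": {
  "deltas": [
    [-0.1, -0.1, 0.6, 0, 0, 0, 5.5],
    [0, 0, 0, 0, 0, 0, 3.0],
    [0, 0, 0, 0, 0, 0, 3.0],
    [0, 0, 0, 0, 0, 0, 3.0]
  ],
  "force": 80
}}

```text
clock: 9.9
tcp_pos: [0.625, -0.1549, 0.0861]
tool_rot: [-0.0, 0.008, 1.0, -0.0]
contact_force: [-1.3, -4.8, -1.5]
grip_width: 0.423
grip_force: 79.9
```

```bash
python3 st.py
```

```text
[ 0.625  -0.1549  0.0861] yaw 179.04 F [-1.3 -4.8 -1.5] T [-0.751  0.285 -0.015] g 0.423 79.88532900810242 j6 -1.869 9.9
```

Emit:
{"op": "send_rows", "data": {
  "deltas": [
    [0, 0, 0, 0, 0, -2, 3.0],
    [0, 0, 0, 0, 0, 0, 3.0]
  ]
}}

```text
clock: 10.15
tcp_pos: [0.6251, -0.1549, 0.0861]
tool_rot: [-0.0, -0.008, 1.0, 0.0]
contact_force: [-1.7, -5.2, -1.0]
grip_width: 0.418
grip_force: 79.9
```

```bash
python3 st.py
```

```text
[ 0.6251 -0.1549  0.0861] yaw -179.12 F [-1.7 -5.2 -1. ] T [-0.959  0.328 -1.887] g 0.418 79.87162470817566 j6 -1.902 10.15
```

Emit:
{"op": "send_rows", "data": {
  "deltas": [
    [0, 0, 0, 0, 0, 2, 3.0],
    [0, 0, 0, 0, 0, 0, 3.0]
  ]
}}

```text
clock: 10.4
tcp_pos: [0.6251, -0.1549, 0.0861]
tool_rot: [-0.0, 0.008, 1.0, -0.0]
contact_force: [-2.1, -5.7, -2.5]
grip_width: 0.421
grip_force: 79.9
```

```bash
python3 st.py
```

```text
[ 0.6251 -0.1549  0.0861] yaw 179.05 F [-2.1 -5.7 -2.5] T [-0.807  0.353 -0.017] g 0.421 79.90933299064636 j6 -1.869 10.4
```

Emit:
{"op": "send_rows", "data": {
  "deltas": [
    [0, 0, 0, 0, 0, 8, 3.0],
    [0, 0, 0, 0, 0, 0, 3.0]
  ]
}}

```text
clock: 10.65
tcp_pos: [0.6251, -0.1548, 0.0861]
tool_rot: [-0.0, 0.079, 0.997, -0.0]
contact_force: [-3.1, -4.9, -1.5]
grip_width: 0.418
grip_force: 80.0
```

```bash
python3 st.py
```

```text
[ 0.6251 -0.1548  0.0861] yaw 170.98 F [-3.1 -4.9 -1.5] T [-0.795  0.397  0.069] g 0.418 79.96037006378174 j6 -1.728 10.65
```

Emit:
{"op": "send_rows", "data": {
  "deltas": [
    [0, 0, 0, 0, 0, 8, 3.0],
    [0, 0, 0, 0, 0, 0, 3.0]
  ]
}}

```text
clock: 10.9
tcp_pos: [0.6251, -0.1547, 0.0861]
tool_rot: [-0.0, 0.148, 0.989, -0.0]
contact_force: [-2.3, -4.3, -1.5]
grip_width: 0.42
grip_force: 80.0
```

```bash
python3 st.py
```

```text
[ 0.6251 -0.1547  0.0861] yaw 162.97 F [-2.3 -4.3 -1.5] T [-0.733  0.382 -0.136] g 0.42 79.9550986289978 j6 -1.588 10.9
```

Emit:
{"op": "send_rows", "data": {
  "deltas": [
    [0, 0, 0, 0, 0, 8, 3.0],
    [0, 0, 0, 0, 0, 0, 3.0]
  ]
}}

```text
clock: 11.15
tcp_pos: [0.6252, -0.1546, 0.0861]
tool_rot: [-0.0, 0.215, 0.977, -0.0]
contact_force: [-1.7, -4.6, -2.5]
grip_width: 0.425
grip_force: 80.0
```

```bash
python3 st.py
```

```text
[ 0.6252 -0.1546  0.0861] yaw 155.12 F [-1.7 -4.6 -2.5] T [-0.689  0.381 -0.058] g 0.425 80.03536105155945 j6 -1.451 11.15
```

The stop is clear: 1.9 N·m for 2° of turn. The detent is now readable too, so I'll turn the remaining four clicks (96°).

Emit:
{"op": "send_rows", "data": {
  "deltas": [
    [0, 0, 0, 0, 0, 8, 3.0],
    [0, 0, 0, 0, 0, 8, 3.0],
    [0, 0, 0, 0, 0, 8, 3.0],
    [0, 0, 0, 0, 0, 8, 3.0],
    [0, 0, 0, 0, 0, 8, 3.0],
    [0, 0, 0, 0, 0, 8, 3.0],
    [0, 0, 0, 0, 0, 0, 3.0]
  ]
}}

```text
clock: 12.02
tcp_pos: [0.6255, -0.1543, 0.0861]
tool_rot: [0.0, 0.593, 0.805, 0.0]
contact_force: [0.3, -1.9, -4.2]
grip_width: 0.419
grip_force: 80.1
```

```bash
python3 st.py
```

```text
[ 0.6255 -0.1543  0.0861] yaw 107.27 F [ 0.3 -1.9 -4.2] T [-0.347 -0.183 -0.039] g 0.419 80.11861681938171 j6 -0.616 12.025
```

Emit:
{"op": "send_rows", "data": {
  "deltas": [
    [0, 0, 0, 0, 0, 8, 3.0],
    [0, 0, 0, 0, 0, 8, 3.0],
    [0, 0, 0, 0, 0, 8, 3.0],
    [0, 0, 0, 0, 0, 8, 3.0],
    [0, 0, 0, 0, 0, 0, 3.0]
  ]
}}

```text
clock: 12.65
tcp_pos: [0.6258, -0.1543, 0.0862]
tool_rot: [0.0, 0.791, 0.611, 0.0]
contact_force: [4.7, -2.1, -6.1]
grip_width: 0.417
grip_force: 80.4
```

```bash
python3 st.py
```

```text
[ 0.6258 -0.1543  0.0862] yaw 75.35 F [ 4.7 -2.1 -6.1] T [-0.245 -0.75   0.045] g 0.417 80.37520051002502 j6 -0.059 12.65
```

Emit:
{"op": "send_rows", "data": {
  "deltas": [
    [0, 0, 0, 0, 0, 8, 3.0],
    [0, 0, 0, 0, 0, 8, 3.0],
    [0, 0, 0, 0, 0, 0, 3.0]
  ]
}}

```text
clock: 13.02
tcp_pos: [0.626, -0.1544, 0.0862]
tool_rot: [0.0, 0.869, 0.495, 0.001]
contact_force: [5.5, -0.8, -7.1]
grip_width: 0.423
grip_force: 80.5
```

```bash
python3 st.py
```

```text
[ 0.626  -0.1544  0.0862] yaw 59.33 F [ 5.5 -0.8 -7.1] T [-0.207 -0.871 -0.051] g 0.423 80.52340149879456 j6 0.221 13.025
```

Run:
```python
from h import *
P=pts(dict(np.load('pics/w1.npz'))).reshape(-1,3)
b=np.array([.647,-.106]); th=np.radians(-8.6); c,s=np.cos(th),np.sin(th)
L=(P[:,:2]-b)@np.array([[c,-s],[s,c]])
k=(L[:,0]>-.13)&(L[:,0]<-.085)&(abs(L[:,1])<.06)&(P[:,2]>.05)&(P[:,2]<.066)
q=L[k]; z=P[k,2]; m=(q[:,0]<-.105)&(abs(q[:,1])<.03); print(len(q),q.min(0),q.max(0),q[m].mean(0),z[m].max(),np.percentile(q[m][:,0],[2,98]))
plan([((.6243,-.1532,.19),60),((.5313,-.0885,.14),81.4),((.5313,-.0885,.044),81.4)],open_=2.5,vmax=5)
```

```text
1682 [-0.12127298 -0.04997083] [-0.08500926  0.05004096] [-0.11492857  0.00062033] 0.06283727718754126 [-0.12031891 -0.11099043]
[[0.0,-0.1,-3.5,0,0,-0.2,2.5],[0.0,-0.1,-3.4,0,0,-0.2,2.5],[0.0,-0.0,-3.5,0,0,-0.3,2.5],[0.3,-3.8,1.7,0,0,-7.1,2.5],[0.8,-3.7,1.7,0,0,-7.1,2.5],[1.2,-3.5,1.6,0,0,-7.2,2.5],[0.0,-0.0,4.8,0,0,0.0,2.5],[0.1,-0.0,4.8,0,0,0.0,2.5]]
end [ 0.5316 -0.088   0.0442] 81.4
```

Emit:
{"op": "send_rows", "data": {
  "deltas": [
    [0, 0, 0, 0, 0, 0, 6],
    [0, 0, 0, 0, 0, 0, 6],
    [0, 0, -3.5, 0, 0, 0, 6],
    [0, 0, -3.4, 0, 0, 0, 4],
    [0, 0, -3.5, 0, 0, -0.5, 2.7],
    [0.3, -3.8, 1.7, 0, 0, -7.1, 2.7],
    [0.8, -3.7, 1.7, 0, 0, -7.1, 2.7],
    [1.2, -3.5, 1.6, 0, 0, -7.2, 2.7]
  ],
  "force": 40
}}

```text
clock: 14.02
tcp_pos: [0.5319, -0.0886, 0.1402]
tool_rot: [0.0, 0.759, 0.652, 0.0]
contact_force: [0.9, -0.4, -0.5]
grip_width: 0.316
grip_force: 0.0
```

Emit:
{"op": "send_rows", "data": {
  "deltas": [
    [0, 0, 0, 0, 0, 0, 2.7],
    [0, 0, 0, 0, 0, 0, 2.7]
  ]
}}

```text
clock: 14.28
tcp_pos: [0.534, -0.0897, 0.1411]
tool_rot: [0.001, 0.761, 0.649, 0.0]
contact_force: [-0.2, -0.3, -0.5]
grip_width: 0.315
grip_force: 0.0
```

Run:
```python
from h import *
import st
d=snap('wrist','w2'); P=pts(d).reshape(-1,3)
b=np.array([.647,-.106]); th=np.radians(-8.6); c,s=np.cos(th),np.sin(th); M=np.array([[c,-s],[s,c]])
L=(P[:,:2]-b)@M
print('tcp local',(np.array(robot.get_obs()['tcp_pos'][:2])-b)@M)
m=(L[:,0]>-.135)&(L[:,0]<-.1)&(abs(L[:,1])<.04)&(P[:,2]>.05)&(P[:,2]<.066); print(m.sum(), L[m].mean(0) if m.any() else 0)
k=P[(abs(P[:,2]-.111)<.003)&(abs(P[:,0]-.622)<.04)&(abs(P[:,1]+.157)<.04)]; print(len(k),len(k) and cv2.minEnclosingCircle((k[:,:2]*1000).astype(np.float32)))
```

```text
[ 0.534  -0.0897  0.1411] yaw 80.95 F [-0.2 -0.3 -0.5] T [0.009 0.013 0.014] g 0.315 0.0 j6 -0.094 14.275
tcp local [-0.11402413 -0.00090841]
1781 [-0.11587118  0.00204948]
1215 ((628.553466796875, -150.87496948242188), 18.441240310668945)
```

View pics/w2.png

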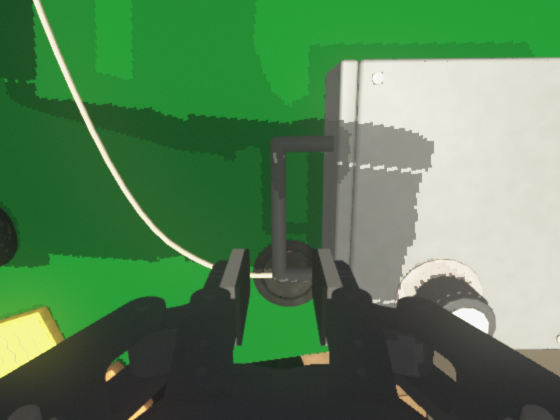

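The wrist view shows the bar at column 280, running vertically between the fingers at columns 240 and 320. It's well aligned apart from a 3 mm outward correction.

Emit:
{"op": "send_rows", "data": {
  "deltas": [
    [0.1, -0.3, 3.0, 0, 0, -0.4, 2.7],
    [0, 0, 3.5, 0, 0, 0, 2.7],
    [0, 0, 3.2, 0, 0, 0, 2.7],
    [0, 0, 0, 0, 0, 0, 2.7]
  ]
}}

```text
clock: 14.82
tcp_pos: [0.5298, -0.0881, 0.0419]
tool_rot: [-0.001, 0.759, 0.652, -0.001]
contact_force: [0.2, -0.3, 0.6]
grip_width: 0.314
grip_force: 0.0
```

Emit:
{"op": "send_rows", "data": {
  "deltas": [
    [0, 0, 0, 0, 0, 0, 0.5],
    [0, 0, 0, 0, 0, 0, 0.5],
    [0, 0, 0, 0, 0, 0, 0.5]
  ],
  "force": 30
}}

```text
clock: 15.2
tcp_pos: [0.5312, -0.0883, 0.0445]
tool_rot: [0.001, 0.758, 0.652, 0.001]
contact_force: [-0.1, -1.7, 6.0]
grip_width: 0.1
grip_force: 29.9
```

```bash
python3 st.py
```

```text
[ 0.5312 -0.0883  0.0445] yaw 81.35 F [-0.1 -1.7  6. ] T [-0.382 -0.112 -0.018] g 0.1 29.944584667682648 j6 -0.1 15.2
```

Emit:
{"op": "send_rows", "data": {
  "deltas": [
    [0, -0.5, 0, 0, 0, 0, 0.5],
    [0, -0.5, 0, 0, 0, 0, 0.5],
    [0, 0, 0, 0, 0, 0, 0.5]
  ]
}}

```text
clock: 15.58
tcp_pos: [0.5207, -0.0867, 0.0445]
tool_rot: [0.001, 0.758, 0.652, 0.0]
contact_force: [-1.0, -2.6, 10.1]
grip_width: 0.102
grip_force: 30.5
```

```bash
python3 st.py
```

```text
[ 0.5207 -0.0867  0.0445] yaw 81.35 F [-1.  -2.6 10.1] T [-0.432  0.25  -0.032] g 0.102 30.466772317886353 j6 -0.102 15.575
```

The drawer is free. I'll pull about 10 cm more, to 11.2 cm in total.

Emit:
{"op": "send_rows", "data": {
  "deltas": [
    [0, -1.5, -0.1, 0, 0, 0, 0.5],
    [0, -2.0, 0, 0, 0, 0, 0.5],
    [0, -2.0, 0, 0, 0, 0, 0.5],
    [0, -2.0, 0, 0, 0, 0, 0.5],
    [0, -1.7, 0, 0, 0, 0, 0.5],
    [0, -1.0, 0, 0, 0, 0, 0.5],
    [0, 0, 0, 0, 0, 0, 0.5]
  ]
}}

```text
clock: 16.45
tcp_pos: [0.419, -0.0713, 0.0446]
tool_rot: [0.0, 0.758, 0.652, -0.0]
contact_force: [-1.7, -6.2, 1.9]
grip_width: 0.104
grip_force: 30.7
```

```bash
python3 st.py
```

```text
[ 0.419  -0.0713  0.0446] yaw 81.35 F [-1.7 -6.2  1.9] T [-1.003  0.311  0.002] g 0.104 30.667532086372375 j6 -0.126 16.45
```

Emit:
{"op": "send_rows", "data": {
  "deltas": [
    [0, 0, 0, 0, 0, 0, 2.7],
    [0, 0, 0, 0, 0, 0, 2.7],
    [0, 0, -3.0, 0, 0, 0, 2.7],
    [0, 0, -5.0, 0, 0, 0, 2.7],
    [-1.0, 3.0, -5.0, 0, 0, 0, 7.5],
    [-2.0, 3.0, -4.0, 0, 0, 0, 7.5],
    [-1.0, 1.0, -1.0, 0, 0, 0, 7.5],
    [0, 0, 0, 0, 0, 0, 7.5]
  ]
}}

```text
clock: 17.45
tcp_pos: [0.4825, -0.1213, 0.2238]
tool_rot: [-0.0, 0.759, 0.651, -0.0]
contact_force: [-0.1, 0.5, -0.1]
grip_width: 0.881
grip_force: 0.0
```

Run:
```python
from h import *
import st
d=snap('wrist','w3')
```

```text
[ 0.4825 -0.1213  0.2238] yaw 81.31 F [-0.1  0.5 -0.1] T [ 0.042 -0.011 -0.013] g 0.881 0.0 j6 -0.188 17.45
```

View pics/w3.png

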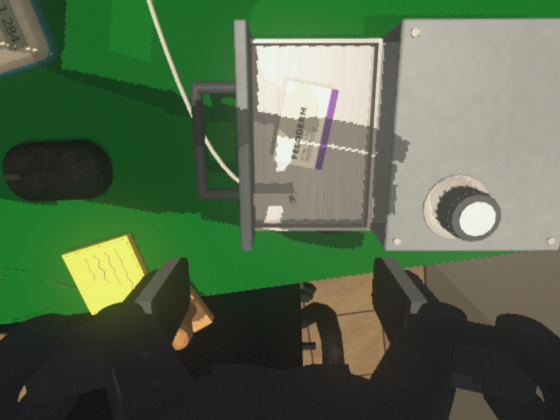

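The wrist view shows the open drawer with the carton at about (307,125), its long side along box y and tilted slightly. The tongue is at (272,198), clear of it. I'll measure the carton top and the front plate.

Run:
```python
from h import *
d=dict(np.load('pics/w3.npz')); P=pts(d)
b=np.array([.647,-.106]); th=np.radians(-8.6); c,s=np.cos(th),np.sin(th); M=np.array([[c,-s],[s,c]])
C=P[70:180,262:350]; L=(C[...,:2]-b)@M; m=(abs(C[...,2]-.050)<.006)
g=cv2.morphologyEx(m.astype(np.uint8),cv2.MORPH_OPEN,np.ones((5,5),np.uint8)); n,l,st_,_=cv2.connectedComponentsWithStats(g); k=1+st_[1:,4].argmax(); m=l==k
w=(C[m][:,:2]*1000).astype(np.float32); r=cv2.minAreaRect(w); print('carton',m.sum(),r,'z',np.median(C[m][:,2]),'local',(np.array(r[0])/1000-b)@M)
print('local box',((cv2.boxPoints(r)/1000-b)@M).round(4))
A=P.reshape(-1,3); L=(A[:,:2]-b)@M
f=(abs(A[:,2]-.076)<.004)&(L[:,0]<-.12)&(abs(L[:,1])<.08); print('front plate top x',np.percentile(L[f][:,0],[2,50,98]))
w=(A[:,2]>.038)&(A[:,2]<.046)&(abs(L[:,1])<.05)&(L[:,0]>-.12)&(L[:,0]<-.08); print('back wall',np.percentile(L[w][:,0],[2,50,98]))
k=A[(abs(A[:,2]-.111)<.003)&(abs(A[:,0]-.622)<.04)&(abs(A[:,1]+.157)<.04)]; print('knob',cv2.minEnclosingCircle((k[:,:2]*1000).astype(np.float32)))
```

```text
carton 4253 ((510.73779296875, -72.06837463378906), (70.07363891601562, 45.0609130859375), 70.77716827392578) z 0.05022938064552545 local [-0.1398041  0.0131741]
local box [[-0.1684 -0.0171]
 [-0.1241 -0.0254]
 [-0.1112  0.0435]
 [-0.1555  0.0518]]
front plate top x [-0.19561717 -0.19059212 -0.18593684]Traceback (most recent call last):
  File "<stdin>", line 10, in <module>
    return _quantile_unchecked(
        a, q, axis, out, overwrite_input, method, keepdims, weights)
    return _ureduce(a,
                    func=_quantile_ureduce_func,
    ...<5 lines>...
                    overwrite_input=overwrite_input,
                    method=method)
    r = func(a, **kwargs)
    result = _quantile(arr,
                       quantiles=q,
    ...<2 lines>...
                       out=out,
                       weights=wgt)
    slices_having_nans = np.isnan(arr[-1, ...])
                                  ~~~^^^^^^^^^
IndexError: index -1 is out of bounds for axis 0 with size 0
```

Run:
```python
from h import *
d=dict(np.load('pics/w3.npz')); P=pts(d); A=P.reshape(-1,3)
k=A[(abs(A[:,2]-.111)<.003)&(abs(A[:,0]-.622)<.04)&(abs(A[:,1]+.157)<.04)]; print('knob',cv2.minEnclosingCircle((k[:,:2]*1000).astype(np.float32)))
u=np.array([np.cos(np.radians(70.8)),np.sin(np.radians(70.8))]); g=np.array([.5107,-.0721])+.008*u; print(g)
plan([((*g,.12),70.8)],open_=5.4,vmax=5)
```

```text
knob ((625.4635620117188, -154.99940490722656), 19.34967803955078)
[ 0.51333093 -0.06454499]
[[2.0,0.8,3.4,0,0,3.5,5.4],[2.1,0.6,3.4,0,0,3.5,5.4],[2.0,0.5,3.5,0,0,3.5,5.4]]
end [ 0.5131 -0.065   0.12  ] 70.8
```

The knob check agrees to within 0.5 mm, so I'll move over the carton.

Emit:
{"op": "send_rows", "data": {
  "deltas": [
    [2.0, 0.8, 3.4, 0, 0, 3.5, 5.4],
    [2.1, 0.6, 3.4, 0, 0, 3.5, 5.4],
    [2.0, 0.5, 3.5, 0, 0, 3.5, 5.4],
    [0, 0, 0, 0, 0, 0, 5.4],
    [0, 0, 0, 0, 0, 0, 5.4]
  ]
}}

```text
clock: 18.12
tcp_pos: [0.5136, -0.0654, 0.1216]
tool_rot: [-0.0, 0.814, 0.58, -0.0]
contact_force: [0.2, 0.7, 0.1]
grip_width: 0.635
grip_force: 0.0
```

```bash
python3 st.py; python3 -c "
from h import *
plan([((.5135,-.0646,.030),70.8)],open_=5.4,vmax=3)"
```

```text
[ 0.5136 -0.0654  0.1216] yaw 70.94 F [0.2 0.7 0.1] T [-0.014 -0.038  0.075] g 0.635 0.0 j6 0.116 18.125
[[0.0,-0.0,2.3,0,0,0.0,5.4],[0.0,-0.0,2.3,0,0,0.0,5.4],[0.0,-0.0,2.3,0,0,0.1,5.4],[0.1,-0.0,2.3,0,0,0.0,5.4]]
end [ 0.514  -0.0645  0.0296] 70.8
```

Emit:
{"op": "send_rows", "data": {
  "deltas": [
    [0, 0, 2.3, 0, 0, 0, 5.4],
    [0, 0, 2.3, 0, 0, 0, 5.4],
    [0, 0, 2.3, 0, 0, 0, 5.4],
    [0, 0, 2.2, 0, 0, 0, 5.4],
    [0, 0, 0, 0, 0, 0, 5.4]
  ]
}}

```text
clock: 18.75
tcp_pos: [0.5142, -0.0661, 0.0309]
tool_rot: [0.0, 0.815, 0.58, 0.0]
contact_force: [-0.0, 1.0, 0.6]
grip_width: 0.632
grip_force: 0.0
```

```bash
python3 st.py
```

```text
[ 0.5142 -0.0661  0.0309] yaw 70.86 F [-0.   1.   0.6] T [0.007 0.011 0.034] g 0.632 0.00036165145720801206 j6 0.117 18.75
```

Emit:
{"op": "send_rows", "data": {
  "deltas": [
    [0, 0, 0, 0, 0, 0, 4.0],
    [0, 0, 0, 0, 0, 0, 4.0],
    [0, 0, 0, 0, 0, 0, 4.0]
  ],
  "force": 20
}}

```text
clock: 19.12
tcp_pos: [0.5146, -0.066, 0.0314]
tool_rot: [0.001, 0.815, 0.58, 0.0]
contact_force: [-2.0, -3.3, 6.6]
grip_width: 0.526
grip_force: 21.6
```

```bash
python3 st.py
```

```text
[ 0.5146 -0.066   0.0314] yaw 70.85 F [-2.  -3.3  6.6] T [-0.466  0.279 -0.007] g 0.526 21.601504683494568 j6 0.118 19.125
```

```bash
python3 -c "
from h import *
plan([((.5146,-.066,.15),70.8),((.38,.03,.22),85),((.325,.27,.22),121)],open_=4.0,vmax=5)"
```

```text
[[-0.0,-0.0,-4.0,0,0,0.0,4.0],[-0.0,-0.0,-3.9,0,0,0.0,4.0],[-0.0,-0.0,-4.0,0,0,0.1,4.0],[1.2,-4.0,-1.7,0,0,-3.6,4.0],[1.4,-3.9,-1.8,0,0,-3.5,4.0],[1.6,-3.8,-1.7,0,0,-3.6,4.0],[1.9,-3.6,-1.8,0,0,-3.5,4.0],[4.7,-1.5,0.0,0,0,-7.2,4.0]]
[[4.8,-0.9,0.0,0,0,-7.2,4.0],[4.9,-0.3,0.0,0,0,-7.2,4.0],[4.9,0.3,0.0,0,0,-7.2,4.0],[4.9,0.9,0.0,0,0,-7.2,4.0]]
end [0.3254 0.2702 0.2204] 121.0
```

Emit:
{"op": "send_rows", "data": {
  "deltas": [
    [0, 0, -2.0, 0, 0, 0, 4.0],
    [0, 0, -4.0, 0, 0, 0, 4.0],
    [0, 0, -6.0, 0, 0, 0, 4.0],
    [1.2, -4.0, -1.7, 0, 0, -3.6, 4.0],
    [1.4, -3.9, -1.8, 0, 0, -3.5, 4.0],
    [1.6, -3.8, -1.7, 0, 0, -3.6, 4.0],
    [1.9, -3.6, -1.8, 0, 0, -3.5, 4.0],
    [4.7, -1.5, 0, 0, 0, -7.2, 4.0]
  ]
}}

```text
clock: 20.12
tcp_pos: [0.368, 0.079, 0.2218]
tool_rot: [0.001, 0.693, 0.721, 0.001]
contact_force: [0.3, -1.4, -1.2]
grip_width: 0.52
grip_force: 20.8
```

Emit:
{"op": "send_rows", "data": {
  "deltas": [
    [4.8, -0.9, 0, 0, 0, -7.2, 4.0],
    [4.9, -0.3, 0, 0, 0, -7.2, 4.0],
    [4.9, 0.3, 0, 0, 0, -7.2, 4.0],
    [4.9, 0.9, 0, 0, 0, -7.2, 4.0],
    [0, 0, 0, 0, 0, 0, 4.0],
    [0, 0, 0, 0, 0, 0, 4.0]
  ]
}}

```text
clock: 20.88
tcp_pos: [0.3242, 0.27, 0.2204]
tool_rot: [0.0, 0.492, 0.87, -0.0]
contact_force: [0.8, -0.0, -1.0]
grip_width: 0.518
grip_force: 20.8
```

Run:
```python
from h import *
import st
d=snap('wrist','w4'); P=pts(d); A=P.reshape(-1,3)
t=A[(A[:,2]>.025)&(A[:,2]<.06)&(A[:,0]>.24)&(A[:,0]<.48)&(A[:,1]>.18)&(A[:,1]<.4)]
print(len(t)); r=cv2.minAreaRect((t[:,:2]*1000).astype(np.float32)); print(r,cv2.boxPoints(r).round())
c=A[(A[:,2]>.006)&(A[:,2]<.08)&(A[:,0]>.2)&(A[:,0]<.35)&(A[:,1]>.335)&(A[:,1]<.45)]; print('clutter',len(c),c.min(0) if len(c) else 0,c.max(0) if len(c) else 0)
```

```text
[0.3242 0.27   0.2204] yaw 121.02 F [ 0.8 -0.  -1. ] T [0.04  0.018 0.017] g 0.518 20.804861783981323 j6 0.043 20.875
10959
((365.368408203125, 288.9298095703125), (159.7476806640625, 75.7028579711914), 33.29965591430664) [[278. 277.]
 [319. 213.]
 [453. 301.]
 [411. 364.]]
clutter 0 0 0
```

View pics/w4.png

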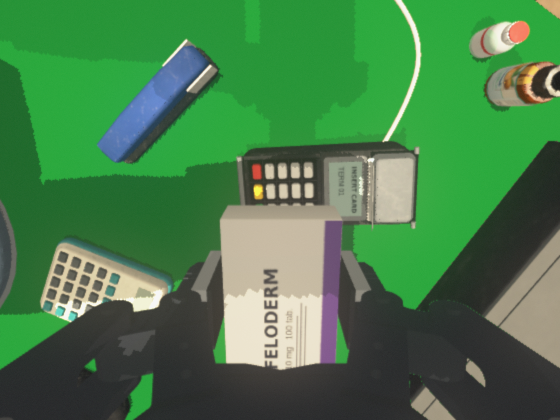

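The wrist view shows the carton held square at (285,280) and the terminal at (330,185). The desk above the terminal in the image (its left side) is free, the stapler at (160,100) is off to the side, and the cable is right of column 385. I'll place the carton on that left side.

Run:
```python
from h import *
P=pts(dict(np.load('pics/w4.npz'))); R=P[45:160,100:215].reshape(-1,3); b=R[R[:,2]>.012]; print('stapler',cv2.boxPoints(cv2.minAreaRect((b[:,:2]*1000).astype(np.float32))).round())
plan([((.2955,.356,.10),122),((.2955,.356,.02),122),((.2955,.356,.003),122)],open_=4.0,vmax=4)
```

```text
stapler [[123. 256.]
 [179. 205.]
 [290. 327.]
 [234. 378.]]
[[2.2,0.5,3.0,0,0,-0.3,4.0],[2.2,0.5,3.0,0,0,-0.2,4.0],[2.2,0.5,3.0,0,0,-0.3,4.0],[2.3,0.5,3.0,0,0,-0.2,4.0],[-0.0,0.0,2.7,0,0,-0.0,4.0],[-0.0,0.0,2.7,0,0,-0.0,4.0],[-0.0,0.0,2.6,0,0,-0.0,4.0],[-0.0,0.0,1.7,0,0,-0.0,4.0]]
end [0.2952 0.3561 0.0034] 122.0
```

Emit:
{"op": "send_rows", "data": {
  "deltas": [
    [2.2, 0.5, 3.0, 0, 0, -0.3, 4.0],
    [2.2, 0.5, 3.0, 0, 0, -0.2, 4.0],
    [2.2, 0.5, 3.0, 0, 0, -0.3, 4.0],
    [2.3, 0.5, 3.0, 0, 0, -0.2, 4.0],
    [0, 0, 2.7, 0, 0, 0, 4.0],
    [0, 0, 2.7, 0, 0, 0, 4.0],
    [0, 0, 1.6, 0, 0, 0, 4.0],
    [0, 0, 0, 0, 0, 0, 4.0]
  ]
}}

```text
clock: 21.92
tcp_pos: [0.2951, 0.3561, 0.0299]
tool_rot: [-0.0, 0.485, 0.874, -0.001]
contact_force: [0.4, 0.5, -0.7]
grip_width: 0.522
grip_force: 20.8
```

```bash
python3 st.py
```

```text
[0.2951 0.3561 0.0299] yaw 121.96 F [ 0.4  0.5 -0.7] T [ 0.01  -0.004  0.019] g 0.522 20.778295397758484 j6 0.22 21.925
```

Emit:
{"op": "send_rows", "data": {
  "deltas": [
    [0, 0, 1.5, 0, 0, 0, 4.0],
    [0, 0, 0.8, 0, 0, 0, 4.0],
    [0, 0, 0.3, 0, 0, 0, 4.0],
    [0, 0, 0, 0, 0, 0, 4.0]
  ]
}}

```text
clock: 22.42
tcp_pos: [0.2949, 0.3569, 0.0042]
tool_rot: [-0.0, 0.484, 0.875, -0.0]
contact_force: [0.0, -0.5, -1.0]
grip_width: 0.522
grip_force: 20.8
```

```bash
python3 st.py
```

```text
[0.2949 0.3569 0.0042] yaw 122.05 F [ 0.  -0.5 -1. ] T [ 0.022  0.017 -0.033] g 0.522 20.814984440803528 j6 0.22 22.425
```

Emit:
{"op": "send_rows", "data": {
  "deltas": [
    [0, 0, 0.2, 0, 0, 0, 4.0],
    [0, 0, 0, 0, 0, 0, 4.0],
    [0, 0, 0, 0, 0, 0, 6.2],
    [0, 0, 0, 0, 0, 0, 6.2],
    [0, 0, 0, 0, 0, 0, 6.2],
    [0, 0, -2.0, 0, 0, 0, 6.2],
    [0, 0, -4.0, 0, 0, 0, 6.2],
    [-1.0, 0, -5.0, 0, 0, 0, 6.2]
  ]
}}

```text
clock: 23.42
tcp_pos: [0.2998, 0.3481, 0.1131]
tool_rot: [-0.0, 0.484, 0.875, -0.001]
contact_force: [0.3, 0.5, -0.2]
grip_width: 0.726
grip_force: 0.0
```

Emit:
{"op": "send_rows", "data": {
  "deltas": [
    [-4.0, 0, -4.0, 0, 0, 0, 6.2],
    [-4.0, 0, -4.0, 0, 0, 0, 6.2],
    [-4.0, 0, 0, 0, 0, 0, 6.2],
    [0, 0, 0, 0, 0, 0, 6.2],
    [0, 0, 0, 0, 0, 0, 6.2]
  ]
}}

```text
clock: 24.05
tcp_pos: [0.3636, 0.2469, 0.1921]
tool_rot: [-0.0, 0.485, 0.875, -0.0]
contact_force: [0.6, 0.9, -0.3]
grip_width: 0.73
grip_force: 0.0
```

Run:
```python
from h import *
import st
d=snap('wrist','w5'); s=snap('scene','s5'); P=pts(d); A=P.reshape(-1,3)
t=A[(A[:,2]>.014)&(A[:,2]<.026)&(A[:,0]>.24)&(A[:,0]<.35)&(A[:,1]>.29)&(A[:,1]<.41)]
print(len(t),np.median(t[:,2])); r=cv2.minAreaRect((t[:,:2]*1000).astype(np.float32)); print(r,cv2.boxPoints(r).round())
cv2.imwrite('pics/both5.png',cv2.resize(np.hstack([d['frame'],s['frame']])[:,:,::-1],(800,300)))
```

```text
[0.3636 0.2469 0.1921] yaw 122.02 F [ 0.6  0.9 -0.3] T [ 0.008 -0.006 -0.015] g 0.73 0.0 j6 -0.069 24.05
4801 0.02025513157017929
((302.30523681640625, 338.9973449707031), (59.357421875, 82.28199768066406), 35.95091247558594) [[254. 355.]
 [302. 288.]
 [350. 323.]
 [302. 390.]]
```

View pics/both5.png

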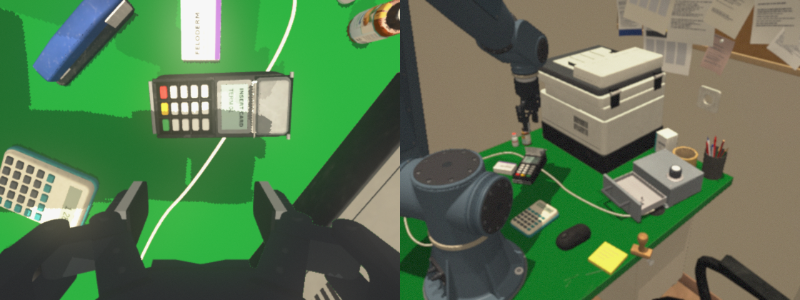

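The left (wrist) panel shows the carton lying flat and face up at (201,30), about 12 mm from the terminal at (225,105), which hasn't moved. The right (scene) panel shows the drawer fully open at (640,195). The arm is clear of everything, so I'll hand in.

```bash
python3 -c "
from h import *
print(finish_job())"
```

```text
the job is handed in; nothing more can be done
None
```

I opened the lock box at click five, laid the medicine carton flat and face up about 12 mm from the card terminal, left the drawer pulled out about 113 mm of 115, and handed the job in at about 24 s; no verdict came back.

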